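# Tip the broken crockery off the dustpan into the carton

## Robot

A 6-joint arm with a two-finger parallel gripper is mounted at the origin on the work surface. World frame = base frame: x ahead of the robot, y to its left, z up, the work surface at z = 0. Lengths are in m, angles in degrees, forces in N, time in s.
With the tool pointing down it reaches from about 0.25 to 0.725 m from the base axis. Payload 9.7 kg.
Tool frame: the origin (TCP) lies midway between the tips of the shut fingers; the grasp point (between the pads) lies 19 mm behind it; z points along the fingers, y is the line along which they close (so a half turn about z gives the same grasp; the last joint's range is limited). The gripper opens to 85 mm and grips with 20 to 120 N. Pads are 22 mm wide; open, the fingers measure 114 mm over their backs; the gripper's body (76 mm by 85 mm) begins 54 mm behind the grasp point. The pads swing forward as they close: fully open they stand 13 mm farther back than shut.
Start: joints at [-71.963, 4.979, 10.078, 95.1, 0, 90], TCP at [0.17, -0.523, 0.231] pointing down, gripper open.
Joint ranges: [-179.16, 179.16], [-48.56, 103.87], [-65.8, 70.77], [-126.05, 130.52], [-82.76, 87.17], [-180, 180]. Speed limits (degrees/s): [127.2, 127.2, 147.25, 180, 180, 180].

## Interface

Orientations are given as a 3x3 rotation matrix whose columns are the frame's x, y, z axes.
In Python, from bench import * gives the robot as it stands.
- The arm moves only by the tool servo_tool, never from a script. Its argument "moves" is a list of rows, each an object with "claw": the closure in counts, from 0 (fully open) to 255 (shut); "offset": the shift along the tool's x, y, z in mm, a list of three; "delta_rot": the turn, a rotation vector about the tool's x, y, z in degrees, a list of three. A call has 1 to 10 rows; each row is the pose to reach, as a shift and turn from the pose commanded when the call began, along the tool's axes at that moment; what a row does not reach only later rows make up. A row lasts 1/10 s, in which the tool goes at most 50 mm and 8.59 degrees, less where a joint would pass 70% of its speed; a pose out of reach is approached as far as the arm can. A call with a gripper value outside its range is refused whole. The fingers move at their own pace and stop on an object; "grip_force" is the grip in N (left out, the last holds). Time passes only in rows, so rows that repeat a pose let the fingers close. It gives the time, the measured TCP pose, the force, the opening and the grip force at its end, in the units of the state.
- state(): the state, without advancing time (a new reading comes with each control period).
- read_camera(name): name is "side" or "top" or "wrist"; returns the picture (480x640x3 uint8, blue, green, red); there is no depth.
- get_calibration(name): a dict with "mtx" (3x3 intrinsics, pixels), "extrinsics" (4x4, takes a point from world to camera coordinates). Camera axes: x right, y up, looking along -z (the intrinsics and any distortion apply to the point x, -y, -z); pixel columns grow to the right and rows downward; lengths in m; the calibration is good to about 2 mm. A picture is of the moment at which its call begins: read the wrist's pose just before it. get_calibration takes no time and is no camera call; for the wrist camera it gives the pose at the moment of the call.
- hand_in(): hands the job in; it is judged then, once.
The state is a dict: "time_s": time; "joint_pos": joint angles; "dq": joint speeds; "effort": joint torques, N m; "eef_pos": TCP position; "orientation": TCP orientation; "ft_force": force on the tool from outside, world axes, zero at the start; "moment": the same for the moment, N m; "width": opening from 0.0 (shut) to 1.0 (fully open); "gripper_force": force on a finger pad.
Only numpy, scipy, OpenCV 4.12 (cv2) and the standard library are available. Lean on these libraries where they do the work, as an engineer would, in place of code of your own. Each camera call takes 0.05 s, during which the arm holds its last target. There are 200 camera calls.

## Task

A mug and saucer got broken and the three sharp pieces are lying on the dustpan. Pick the dustpan up by its handle, tip all three pieces over its open edge into the open cardboard box without touching them with the gripper or spilling any on the worktop, then set the empty dustpan down gently and flat on the worktop, still by its handle (do not drop it or press it down hard), and let go. Leave the box and everything else standing where it is.

Things in the scene. Friction and masses are not known exactly. Their poses are not given: they have to be found in the camera images.
- dustpan: grey plastic dustpan, pan 165 mm long (x) by 180 mm wide (y), 0.19 kg, loose. Origin: centre of its underside; +x to the open edge, -x to the handle. Floor 4 mm thick, 1.5 mm at the open edge; lips 3.5 mm thick: rear 42 mm high, the two sides falling from 42 mm to 16 mm at the open edge. Pieces start to slide when it is tipped 25 to 43 degrees (friction varies); tip it well beyond.
- dustpan_grip (a point): middle of the dustpan's handle, 140 mm behind the pan's origin and 36 mm above the underside. The handle is a level straight bar 25 mm wide (y), 20 mm high (z, 26 to 46 mm above the underside) with flat sides, running 115 mm along x straight back from the rear lip; this point is 57 mm behind the rear lip. Its far end has a hanging hole.
- dustpan_edge (a point): middle of the dustpan's open edge at its underside, 82.5 mm ahead of the pan's origin
- mug_base_mid (a point): largest piece: bottom of a white mug, 72 mm across, with jagged wall round two thirds of it up to 66 mm high, 0.15 kg; the point is on its axis 25 mm above its underside. Starts upright on the dustpan; z is the mug's axis.
- mug_side_mid (a point): curved piece of white mug wall, about 70 by 59 mm and 16 mm high, 4.5 mm thick, 0.06 kg, lying hollow side down on the dustpan; the point is under the arch, 10 mm above its lower edges
- saucer_piece_mid (a point): wedge of a white saucer, about 65 by 87 mm, 5 mm thick with the rim turned up to 15 mm, 0.06 kg; the point is near its middle, 5 mm above its underside
- carton: open-topped cardboard box, 260 mm (x) by 240 mm (y) outside, 85 mm high, walls and bottom 5 mm thick, flaps folded down outside the walls (5 mm), 0.35 kg, not fixed. Origin: centre of its underside; z up, x and y along its sides.
- worktop: white laminate kitchen worktop, its top at z = 0, fixed
- mug: whole white mug, 76 mm across, 92 mm high, with a handle; stands between the dustpan and the box, leave it. Origin: centre of its underside
- sweep_brush: grey hand brush with black bristles, 240 mm long, 57 mm high, lying between the dustpan and the box, farther back than the mug; leave it. Origin: middle of its underside
- saucer: whole white saucer, 150 mm across, 15 mm high, farther back at the left; leave it
- bowl: yellow bowl, 136 mm across, 55 mm high, at the right; leave it
- soap_bottle: green washing-up bottle, 60 mm across, 190 mm high, near the sink at the left; leave it
- canister: white canister with black lid, 92 mm across, 122 mm high, at the right; leave it
Not all that is in view belongs to the job. Leave any purple or turquoise look-alike of the part that bears mug_base_mid alone.

How it is judged:
By the outcome, as a careful person would: the job done as asked, in the order asked, and still so for the second after the job is handed in, with the robot touching nothing.
It also fails if it takes over 54 s, if anything falls off the work surface, if the arm or the gripper's body presses on something with over 40 N, if the wrist force passes 120 N, or if a joint passes its speed limit or range.

## Working session

There is one attempt and no reset: what is moved stays moved. The work goes in short steps, Python scripts to look and compute and a tool call to move; the robot and the scene stay as the last step left them, time stands still between calls to the robot, and variables do not carry over. Pictures are saved under pics/ and viewed, at most 10 in all, crops included, and the job is handed in when it is done.

Besides the shell and the picture viewer there is one more tool, called after "Emit:" by a JSON object that holds its "op" and its "data", one argument or row to a line. servo_tool: Moves the arm, as the interface text tells. Its arguments: {"type":"object","properties":{"moves":{"type":"array"},"grip_force":{"type":"number"}},"required":["moves"]}

```bash
mkdir -p pics; ls
python3 - <<'E'
from bench import *
import cv2,numpy as np
a=read_camera("top");b=read_camera("side")
cv2.imwrite("pics/top.png",a);cv2.imwrite("pics/side.png",b)
for n in("top","side"):
    c=get_calibration(n);print(c)
print(state())
E
```

```text
pics
{'mtx': array([[521.71702607,   0.        , 315.08870265],
       [  0.        , 521.71702607, 239.6022354 ],
       [  0.        ,   0.        ,   1.        ]]), 'extrinsics': array([[ 0.03322201, -0.9994441 , -0.00279011, -0.04569274],
       [ 0.9778247 ,  0.03192556,  0.20697733, -0.58312595],
       [-0.2067732 , -0.00960444,  0.97834176, -1.3268959 ],
       [ 0.        ,  0.        ,  0.        ,  1.        ]])}
{'mtx': array([[513.78286098,   0.        , 315.67927255],
       [  0.        , 513.78286098, 243.88034257],
       [  0.        ,   0.        ,   1.        ]]), 'extrinsics': array([[-0.86819697, -0.49616803,  0.00716209,  0.49896745],
       [ 0.33238373, -0.57076843,  0.75082918, -0.25800403],
       [-0.36844954,  0.65424818,  0.66045761, -1.11073863],
       [ 0.        ,  0.        ,  0.        ,  1.        ]])}
{'time_s': 0.1, 'joint_pos': array([-7.19642151e+01,  5.00795055e+00,  1.00388126e+01,  9.50978465e+01,
       -7.97164747e-04,  9.00013082e+01]), 'dq': array([-0.00243591,  0.01575916,  0.12097141, -0.08415951,  0.09513179,
        0.02177707]), 'effort': array([ 1.52463981e-04, -5.21562660e+01,  4.65652370e+01,  1.59875827e-02,
        3.00391093e-06, -5.67479589e-06]), 'eef_pos': array([ 0.17022217, -0.52279158,  0.23065231]), 'orientation': array([[ 9.50870394e-01,  3.09589007e-01, -3.75195289e-04],
       [ 3.09589234e-01, -9.50869749e-01,  1.10734557e-03],
       [-1.39398335e-05, -1.16909854e-03, -9.99999317e-01]]), 'ft_force': array([-0.23536818,  0.37669159, -0.12602504]), 'moment': array([-0.03419029,  0.0116792 ,  0.01125511]), 'gripper_force': 0.0, 'width': 0.9994539444764589}
```

View pics/top.png

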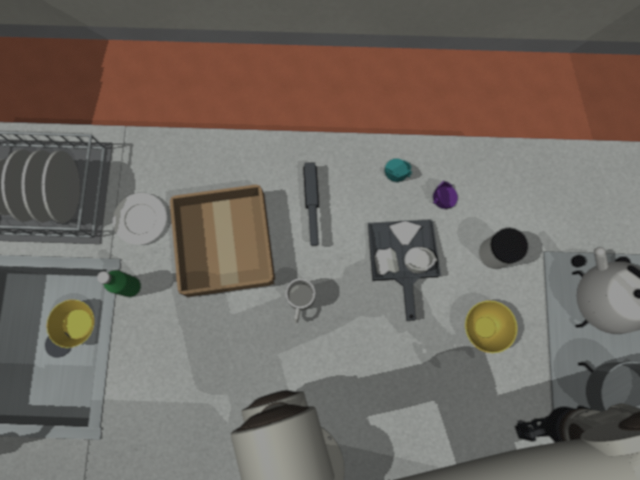

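View pics/side.png

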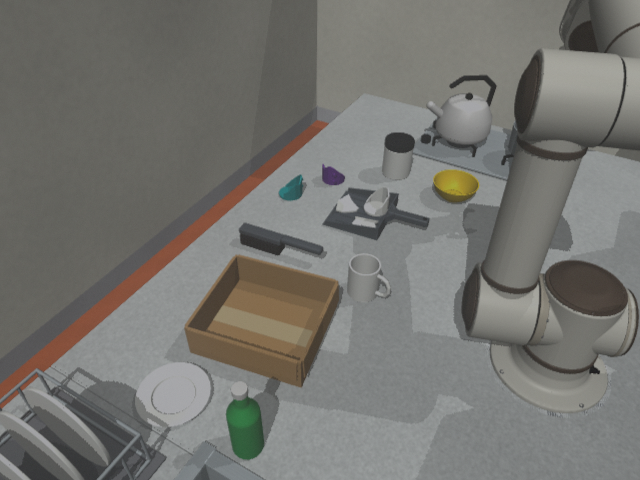

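The top view shows the dustpan at about (405,250), with its handle running down to (411,318) and its open edge up at row 221. The carton corners are at about (172,195), (262,186), (272,283) and (183,293). The mug is at (300,294), and the brush spans (311,163) to (315,243).

```bash
cat > h.py <<'E'
import cv2,numpy as np
from bench import *
def ray(cal,u,v,z):
    K=cal["mtx"];E=cal["extrinsics"];R=E[:3,:3];t=E[:3,3]
    d=np.linalg.inv(K)@[u,v,1];d=R.T@(d*[1,-1,-1]);o=-R.T@t
    return o+d*(z-o[2])/d[2]
def proj(cal,p):
    E=cal["extrinsics"];c=(E[:3,:3]@np.asarray(p)+E[:3,3])*[1,-1,-1];q=cal["mtx"]@c
    return q[:2]/q[2]
E
python3 - <<'E'
from h import *
c=get_calibration("top");a=cv2.imread("pics/top.png")
np.set_printoptions(precision=4,suppress=True)
for n,(u,v,z) in dict(b1=(172,195,.085),b2=(262,186,.085),b3=(272,283,.085),b4=(183,293,.085),mug=(300,290,.092),mugb=(301,306,0),br1=(311,163,.05),br2=(315,243,.03),p1=(369,222,.016),p2=(432,220,.016),hend=(411,318,.046),teal=(398,170,.03),pur=(446,195,.03),can=(509,245,.12),bowl=(492,326,.055)).items(): print(n,ray(c,u,v,z))
g=cv2.cvtColor(a,cv2.COLOR_BGR2HSV)[...,2]
print(g[284:324:3,398:422])
cv2.imwrite("pics/z.png",cv2.resize(a[150:340,160:460],None,fx=2.66,fy=2.66,interpolation=cv2.INTER_CUBIC))
E
```

```text
b1 [0.6881 0.3582 0.085 ]
b2 [0.7209 0.1199 0.085 ]
b3 [0.4618 0.0801 0.085 ]
b4 [0.4286 0.3066 0.085 ]
mug [0.4453 0.0073 0.092 ]
mugb [0.4123 0.0061 0.    ]
br1 [ 0.8028 -0.0078  0.05  ]
br2 [ 0.5814 -0.0262  0.03  ]
p1 [ 0.6484 -0.1735  0.016 ]
p2 [ 0.6598 -0.3477  0.016 ]
hend [ 0.387 -0.283  0.046]
teal [ 0.7974 -0.2515  0.03  ]
pur [ 0.7288 -0.3843  0.03  ]
can [ 0.5739 -0.519   0.12  ]
bowl [ 0.3728 -0.49    0.055 ]
[[121 106  86  69  61  61  64  65  66  65  64  64  64  63  68  79  93 100
  101  99  99 101 107 121]
 [132 131 130 123 105  79  64  63  65  65  65  65  65  63  64  72  82  89
   94  97  99 101 110 129]
 [135 134 134 128 112  85  65  63  65  66  65  64  64  63  63  72  83  87
   86  86  89  95 106 124]
 [134 133 131 129 120  98  71  63  65  66  66  65  64  62  62  70  81  87
   87  85  84  84  86  98]
 [135 133 131 130 125 106  75  63  65  66  65  65  64  63  62  63  74  83
   86  86  86  85  86  94]
 [136 136 134 132 126 109  81  63  63  66  66  65  65  64  63  63  72  82
   85  85  84  85  86  95]
 [132 133 132 132 128 115  91  67  63  65  65  66  65  64  63  62  69  80
   84  83  84  84  86  88]
 [133 132 132 133 132 124 102  73  63  65  66  66  65  65  63  60  64  75
   83  85  86  86  88  87]
 [135 136 135 133 133 127 109  79  63  65  66  66  66  65  64  62  64  74
   84  86  85  85  84  86]
 [133 132 131 131 131 128 113  85  66  64  66  65  66  66  65  63  63  72
   82  86  86  85  84  84]
 [134 132 130 131 132 132 121  98  71  64  63  60  52  49  52  57  61  69
   81  86  87  85  85  84]
 [133 132 131 133 134 134 128 108  77  62  58  49  38  34  40  50  57  62
   73  82  85  86  86  87]
 [132 133 133 133 133 131 128 114  92  76  74  74  78  81  82  84  92 107
  119 121 120 120 127 131]
 [134 135 135 135 133 132 133 132 132 131 131 130 130 131 132 133 133 133
  133 134 133 133 133 134]]
```

View pics/z.png

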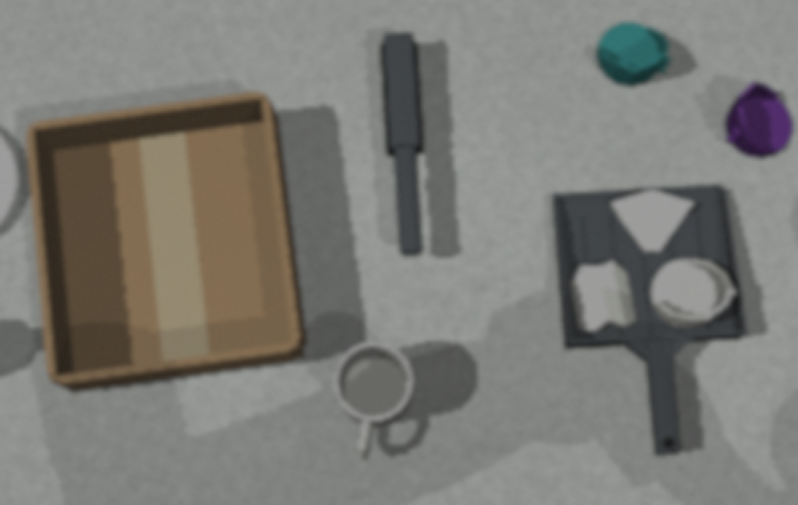

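The zoomed picture shows the saucer wedge near the open edge, the wall piece at the left rear and the mug base at the right rear. The handle axis passes from (408,287) to (411,317).

```bash
cat >> h.py <<'E'
from scipy.spatial.transform import Rotation as Ro
np.set_printoptions(precision=4,suppress=True)
def toolR(yaw,pitch):
    # dustpan yaw, tool pitch: >0 = tool leaning back to handle end (pointing forward), deg; tool x fwd, y right
    return (Ro.from_euler('z',yaw,degrees=True)*Ro.from_euler('y',-pitch,degrees=True)*Ro.from_matrix(np.diag([1.,-1,-1]))).as_matrix()
def move(G,yaw,pitch,back=0):
    s=state();R0=s["orientation"];R=toolR(yaw,pitch)
    P=np.array(G)+(.019-back)*R[:,2]
    print("target",P,"offset mm",(R0.T@(P-s["eef_pos"])*1e3).round(1),"rot",Ro.from_matrix(R0.T@R).as_rotvec(degrees=True).round(1))
E
python3 - <<'E'
from h import *
c=get_calibration("top")
a=ray(c,408,287,.046);b=ray(c,411,317,.046);print(a,b,np.degrees(np.arctan2(*(a-b)[[1,0]])))
e=ray(c,400.6,221,.003);h=ray(c,411.2,319,.046);print(e,h,np.degrees(np.arctan2(*(e-h)[[1,0]])),np.linalg.norm((e-h)[:2]))
d=(e-h)[:2];d/=np.linalg.norm(d);print("grip est",e[:2]-.2225*d,h[:2]+.0575*d)
move([.443,-.278,.036],4,25,.12)
E
```

```text
[ 0.4678 -0.2755  0.046 ] [ 0.3896 -0.283   0.046 ] 5.498570084630892
[ 0.6574 -0.2629  0.003 ] [ 0.3844 -0.2835  0.046 ] 4.320160224055023 0.27380558735704474
grip est [ 0.4356 -0.2796] [ 0.4417 -0.2792]
target [ 0.4004 -0.281   0.1275] offset mm [ 293.8 -158.5  103.3] rot [-3.1 24.9 13.8]
```

Emit:
{"op": "servo_tool", "data": {
  "moves": [
    {"claw":0,"offset":[30,-15,0],"delta_rot":[0,3,2]},
    {"claw":0,"offset":[70,-38,0],"delta_rot":[-1,7,4]},
    {"claw":0,"offset":[110,-60,10],"delta_rot":[-1,11,6]},
    {"claw":0,"offset":[150,-80,30],"delta_rot":[-2,15,8]},
    {"claw":0,"offset":[190,-102,50],"delta_rot":[-2,19,11]},
    {"claw":0,"offset":[230,-125,75],"delta_rot":[-3,22,13]},
    {"claw":0,"offset":[265,-145,90],"delta_rot":[-3,25,14]},
    {"claw":0,"offset":[290,-159,100],"delta_rot":[-3,25,14]},
    {"claw":0,"offset":[290,-159,103],"delta_rot":[-3,25,14]},
    {"claw":0,"offset":[290,-159,103],"delta_rot":[-3,25,14]}
  ],
  "grip_force": 120
}}

```text
time_s: 1.1
eef_pos: [0.3967, -0.2812, 0.1277]
orientation: [[0.904, 0.069, 0.423], [0.061, -0.998, 0.031], [0.424, -0.002, -0.906]]
ft_force: [-0.0, -0.8, -0.3]
width: 0.997
gripper_force: 0.0
```

Run:
```python
from h import *
s=state();print(s["eef_pos"],s["joint_pos"],Ro.from_matrix(toolR(4.5,25).T@s["orientation"]).as_rotvec(degrees=True))
c=get_calibration("wrist");a=read_camera("wrist");cv2.imwrite("pics/w1.png",a)
print(c)
for p in [(.439,-.2794,.046),(.385,-.2835,.046),(.4965,-.2755,.046)]: print(proj(c,p))
move([.439,-.2794,.036],4.5,25,0)
```

```text
[ 0.3967 -0.2812  0.1277] [-46.404  -22.3708 -29.028   66.8147  19.1244 132.5007] [-0.114   0.0731  0.5761]
{'mtx': array([[402.8582,   0.    , 319.1497],
       [  0.    , 402.8582, 240.6718],
       [  0.    ,   0.    ,   1.    ]]), 'extrinsics': array([[ 0.0689, -0.9976, -0.0016, -0.3082],
       [ 0.9882,  0.068 ,  0.1375, -0.4198],
       [-0.1371, -0.011 ,  0.9905, -0.2325],
       [ 0.    ,  0.    ,  0.    ,  1.    ]])}
[320.2454 238.4355]
[320.9138 329.7015]
[320.3201 147.2346]
target [ 0.447  -0.2788  0.0188] offset mm [ -0.8   0.3 120.6] rot [ 0.2 -0.1 -0.6]
```

View pics/w1.png

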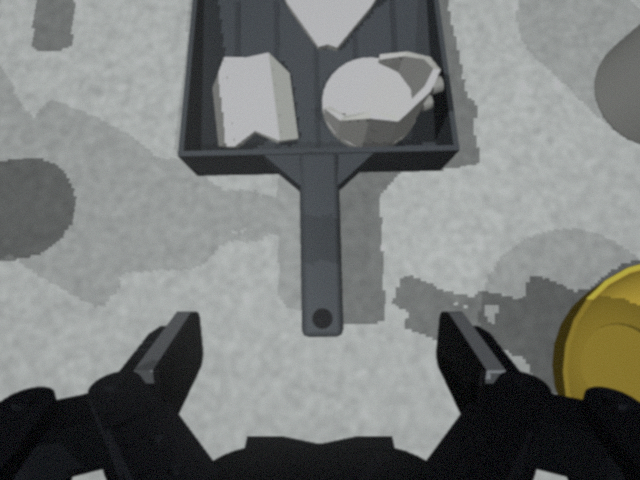

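The wrist view shows the handle end at about (322,332) and the rear lip at row 150. Both agree with my estimate to within 1–2 mm, so I'm approaching along the tool axis and closing.

Emit:
{"op": "servo_tool", "data": {
  "moves": [
    {"claw":0,"offset":[0,0,20],"delta_rot":[0,0,0]},
    {"claw":0,"offset":[0,0,45],"delta_rot":[0,0,0]},
    {"claw":0,"offset":[0,0,70],"delta_rot":[0,0,-0.5]},
    {"claw":0,"offset":[0,0,92],"delta_rot":[0,0,-0.5]},
    {"claw":0,"offset":[0,0,108],"delta_rot":[0,0,-0.5]},
    {"claw":0,"offset":[-1,0,117],"delta_rot":[0,0,-0.5]},
    {"claw":0,"offset":[-1,0,120],"delta_rot":[0,0,-0.5]},
    {"claw":80,"offset":[-1,0,120],"delta_rot":[0,0,-0.5]},
    {"claw":120,"offset":[-1,0,120],"delta_rot":[0,0,-0.5]},
    {"claw":150,"offset":[-1,0,120],"delta_rot":[0,0,-0.5]}
  ]
}}

```text
time_s: 2.15
eef_pos: [0.4469, -0.2789, 0.0202]
orientation: [[0.902, 0.074, 0.424], [0.068, -0.997, 0.029], [0.425, 0.003, -0.905]]
ft_force: [-0.3, -0.4, -0.4]
width: 0.513
gripper_force: 0.0
```

Emit:
{"op": "servo_tool", "data": {
  "moves": [
    {"claw":180,"offset":[0,0,0],"delta_rot":[0,0,0]},
    {"claw":220,"offset":[0,0,0],"delta_rot":[0,0,0]},
    {"claw":255,"offset":[0,0,0],"delta_rot":[0,0,0]},
    {"claw":255,"offset":[0,0,0],"delta_rot":[0,0,0]},
    {"claw":255,"offset":[0,0,0],"delta_rot":[0,0,0]},
    {"claw":255,"offset":[0,0,0],"delta_rot":[0,0,0]}
  ],
  "grip_force": 120
}}

```text
time_s: 2.75
eef_pos: [0.447, -0.2785, 0.0202]
orientation: [[0.902, 0.075, 0.424], [0.069, -0.997, 0.03], [0.426, 0.002, -0.905]]
ft_force: [-3.5, 1.5, 6.3]
width: 0.276
gripper_force: 117.0
```

Run:
```python
from h import *
s=state();print(s["eef_pos"],s["joint_pos"],s["ft_force"],s["width"],s["gripper_force"],Ro.from_matrix(toolR(4.5,25).T@s["orientation"]).as_rotvec(degrees=True))
print("lift up dir in tool, 100mm",s["orientation"].T@[0,0,100])
```

```text
[ 0.447  -0.2785  0.0202] [-41.3614 -14.9799 -35.801   50.9058  17.6367 137.1607] [-3.5123  1.4922  6.251 ] 0.27574754560700937 117.04815185021289 [-0.1974  0.1843  0.1198]
lift up dir in tool, 100mm [ 42.5534   0.2233 -90.494 ]
```

Emit:
{"op": "servo_tool", "data": {
  "moves": [
    {"claw":255,"offset":[1,0,-2],"delta_rot":[0,1,0]},
    {"claw":255,"offset":[3,0,-6],"delta_rot":[0,2,0]},
    {"claw":255,"offset":[6,0,-12],"delta_rot":[0,3,0]},
    {"claw":255,"offset":[9,0,-20],"delta_rot":[0,4,0]},
    {"claw":255,"offset":[14,0,-30],"delta_rot":[0,5,0]},
    {"claw":255,"offset":[20,0,-42],"delta_rot":[0,6,0]},
    {"claw":255,"offset":[26,0,-55],"delta_rot":[0,6,0]},
    {"claw":255,"offset":[31,0,-66],"delta_rot":[0,6,0]},
    {"claw":255,"offset":[34,0,-72],"delta_rot":[0,6,0]},
    {"claw":255,"offset":[34,0,-72],"delta_rot":[0,6,0]}
  ]
}}

```text
time_s: 3.75
eef_pos: [0.4475, -0.2788, 0.1005]
orientation: [[0.853, 0.075, 0.517], [0.066, -0.997, 0.036], [0.518, 0.003, -0.855]]
ft_force: [-0.0, 0.1, -5.2]
width: 0.273
gripper_force: 118.9
```

Run:
```python
from h import *
s=state();print(s["eef_pos"],s["joint_pos"],s["ft_force"],s["moment"],s["width"],s["gripper_force"])
a=read_camera("wrist");b=read_camera("side");cv2.imwrite("pics/w2.png",np.hstack([cv2.resize(a,(400,300)),b[130:280,250:450].repeat(2,0).repeat(2,1)]))
for G,y,p in [([.439,-.2794,.24],4.5,31),([.53,-.17,.24],50,31),([.616,-.08,.24],98,31)]: move(G,y,p)
```

```text
[ 0.4475 -0.2788  0.1005] [-43.9155 -21.2808 -33.3919  55.7783  22.6072 136.2176] [-0.0163  0.0696 -5.2432] [-0.0398  1.4107 -0.0088] 0.27325898033730567 118.9112913608551
target [ 0.4488 -0.2786  0.2237] offset mm [  66.3    0.8 -106.2] rot [ 0.2 -0.1 -0.1]
target [ 0.5363 -0.1625  0.2237] offset mm [ 148.5 -108.5  -56.8] rot [ 23.6  -0.1 -39.1]
target [ 0.6146 -0.0703  0.2237] offset mm [ 221.4 -194.6  -13. ] rot [ 48.4  -0.  -80.3]
```

View pics/w2.png

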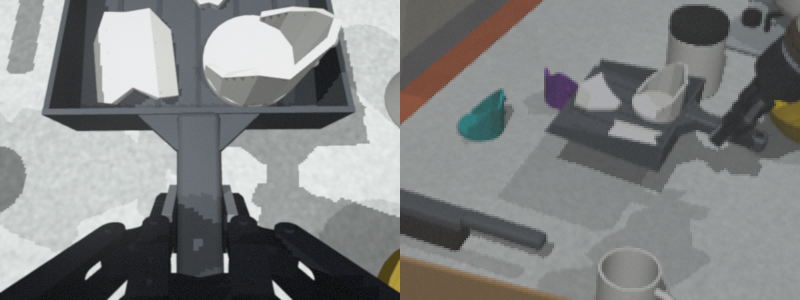

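The pan is lifted with its open edge slightly up, and all three pieces are lying in it. Next I raise it and swing it towards the box.

Emit:
{"op": "servo_tool", "data": {
  "moves": [
    {"claw":255,"offset":[3,0,-5],"delta_rot":[0,0,0]},
    {"claw":255,"offset":[10,0,-16],"delta_rot":[0,0,0]},
    {"claw":255,"offset":[19,0,-30],"delta_rot":[0,0,0]},
    {"claw":255,"offset":[29,0,-46],"delta_rot":[0,0,0]},
    {"claw":255,"offset":[39,0,-62],"delta_rot":[0,0,0]},
    {"claw":255,"offset":[48,0,-77],"delta_rot":[0,0,0]},
    {"claw":255,"offset":[56,0,-90],"delta_rot":[0,0,0]},
    {"claw":255,"offset":[62,0,-100],"delta_rot":[0,0,0]},
    {"claw":255,"offset":[65,0,-105],"delta_rot":[0,0,0]},
    {"claw":255,"offset":[66,0,-106],"delta_rot":[0,0,0]}
  ]
}}

```text
time_s: 4.85
eef_pos: [0.4488, -0.2781, 0.2245]
orientation: [[0.853, 0.075, 0.516], [0.065, -0.997, 0.037], [0.517, 0.002, -0.856]]
ft_force: [-0.2, -0.2, -4.9]
width: 0.268
gripper_force: 118.8
```

Emit:
{"op": "servo_tool", "data": {
  "moves": [
    {"claw":255,"offset":[3,-4,2],"delta_rot":[0.8,0,-1.4]},
    {"claw":255,"offset":[10,-13,6],"delta_rot":[2.8,0,-4.7]},
    {"claw":255,"offset":[19,-25,11],"delta_rot":[5.4,0,-9]},
    {"claw":255,"offset":[29,-38,17],"delta_rot":[8.3,0,-13.8]},
    {"claw":255,"offset":[39,-52,23],"delta_rot":[11.2,0,-18.6]},
    {"claw":255,"offset":[49,-65,29],"delta_rot":[14,0,-23.3]},
    {"claw":255,"offset":[59,-79,35],"delta_rot":[16.9,0,-28.1]},
    {"claw":255,"offset":[69,-92,41],"delta_rot":[19.7,0,-32.8]},
    {"claw":255,"offset":[77,-103,46],"delta_rot":[22,0,-36.7]},
    {"claw":255,"offset":[82,-109,49],"delta_rot":[23.5,0,-39.1]}
  ]
}}

```text
time_s: 5.85
eef_pos: [0.5364, -0.1612, 0.2227]
orientation: [[0.548, 0.768, 0.331], [0.659, -0.64, 0.395], [0.515, 0.002, -0.857]]
ft_force: [0.5, -0.6, -4.8]
width: 0.277
gripper_force: 118.7
```

Emit:
{"op": "servo_tool", "data": {
  "moves": [
    {"claw":255,"offset":[8,0,5],"delta_rot":[2,0,-3.3]},
    {"claw":255,"offset":[19,0,11],"delta_rot":[4.5,0,-7.5]},
    {"claw":255,"offset":[30,0,18],"delta_rot":[7.2,0,-12]},
    {"claw":255,"offset":[42,0,25],"delta_rot":[10,0,-16.6]},
    {"claw":255,"offset":[54,0,32],"delta_rot":[12.8,0,-21.3]},
    {"claw":255,"offset":[66,0,40],"delta_rot":[15.7,0,-26.1]},
    {"claw":255,"offset":[78,0,47],"delta_rot":[18.5,0,-30.8]},
    {"claw":255,"offset":[89,0,54],"delta_rot":[21.3,0,-35.4]},
    {"claw":255,"offset":[98,0,59],"delta_rot":[23.4,0,-39]},
    {"claw":255,"offset":[104,0,62],"delta_rot":[24.7,0,-41.1]}
  ]
}}

```text
time_s: 6.85
eef_pos: [0.6149, -0.0687, 0.2227]
orientation: [[-0.122, 0.99, -0.071], [0.849, 0.142, 0.509], [0.514, 0.002, -0.858]]
ft_force: [0.3, -0.5, -4.5]
width: 0.273
gripper_force: 118.7
```

Run:
```python
from h import *
s=state();print(s["time_s"],s["eef_pos"],s["joint_pos"],s["ft_force"],s["width"],s["gripper_force"])
print(Ro.from_matrix(toolR(98,31).T@s["orientation"]).as_rotvec(degrees=True))
a=read_camera("top");b=read_camera("side");cv2.imwrite("pics/d1.png",np.hstack([cv2.resize(a[130:330,150:420],(400,296)),cv2.resize(b[130:400,150:510],(400,296))]))
```

```text
6.85 [ 0.6149 -0.0687  0.2227] [-18.6024  27.3037  31.4139 109.1219  27.3713  59.5579] [ 0.2689 -0.4727 -4.5177] 0.2734116481764893 118.67733478546143
[-0.0119 -0.0637 -0.1678]
```

View pics/d1.png

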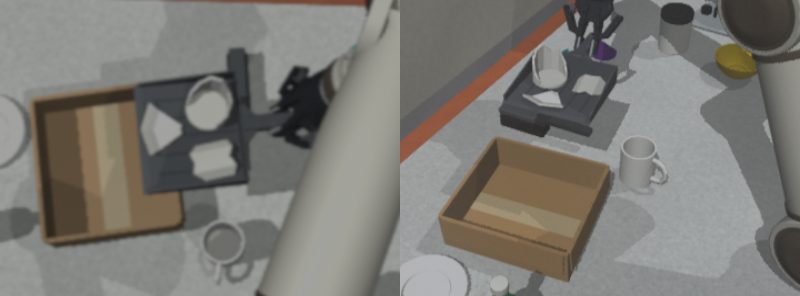

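The pan is over the box's right part, with all pieces aboard and the edge about 45 mm inside the near wall. Now I compute the tipping waypoints about the edge.

```bash
cat >> h.py <<'E'
def pose(E,yaw,al):
    f=np.array([np.cos(np.radians(yaw)),np.sin(np.radians(yaw)),0]);z=np.array([0,0,1.]);a=np.radians(al)
    G=np.array(E)-.2225*(np.cos(a)*f-np.sin(a)*z)+.036*(np.sin(a)*f+np.cos(a)*z)
    R=toolR(yaw,25-al);return G+.019*R[:,2],R
def plan(rows,yaw):
    s=state();P0,R0=s["eef_pos"],s["orientation"]
    for i,(E,al) in enumerate(rows):
        P,R=pose(E,yaw,al)
        print(al,P.round(3),(R0.T@(P-P0)*1e3).round(0),Ro.from_matrix(R0.T@R).as_rotvec(degrees=True).round(1))
        if i%10==9: P0,R0=P,R;print()
E
python3 - <<'E'
from h import *
x,y=.584,.142
r=[((x,y,z),a) for z,a in zip([.215,.202,.188,.174,.16,.147,.135,.125,.12,.12],[-6,-5,-4,-3,-2,-1,0,1,2,3])]
r+=[((x,y,.115),3+3.2*k) for k in range(1,11)]
r+=[((x,y,.115),35+3.5*k) for k in range(1,11)]
plan(r,98)
E
```

```text
-6 [ 0.614 -0.071  0.211] [-8. -1.  8.] [0.  0.1 0.1]
-5 [ 0.614 -0.071  0.202] [-13.  -1.  16.] [ 0.  -0.9  0.1]
-4 [ 0.614 -0.071  0.192] [-18.  -1.  25.] [ 0.  -1.9  0.1]
-3 [ 0.614 -0.071  0.182] [-23.  -1.  34.] [ 0.  -2.9  0.1]
-2 [ 0.614 -0.071  0.171] [-28.  -1.  43.] [ 0.  -3.9  0.1]
-1 [ 0.614 -0.071  0.162] [-33.  -1.  51.] [ 0.  -4.9  0.1]
0 [ 0.614 -0.07   0.154] [-37.  -1.  58.] [ 0.  -5.9  0.1]
1 [ 0.614 -0.07   0.148] [-40.  -1.  64.] [ 0.  -6.9  0.1]
2 [ 0.614 -0.07   0.146] [-40.  -1.  65.] [ 0.  -7.9  0.1]
3 [ 0.614 -0.069  0.15 ] [-38.  -1.  62.] [ 0.  -8.9  0.1]

6.2 [ 0.613 -0.067  0.157] [ 4.  0. -6.] [-0.  -3.2 -0. ]
9.4 [ 0.613 -0.064  0.169] [ 11.   0. -15.] [-0.  -6.4  0. ]
12.600000000000001 [ 0.613 -0.061  0.18 ] [ 19.   0. -25.] [ 0.  -9.6 -0. ]
15.8 [ 0.612 -0.057  0.191] [ 27.   0. -34.] [ -0.  -12.8  -0. ]
19.0 [ 0.611 -0.053  0.203] [ 35.   0. -43.] [  0. -16.  -0.]
22.200000000000003 [ 0.611 -0.048  0.213] [ 44.   0. -51.] [  0.  -19.2  -0. ]
25.400000000000002 [ 0.61  -0.042  0.224] [ 53.   0. -58.] [ -0.  -22.4   0. ]
28.6 [ 0.609 -0.036  0.234] [ 63.  -0. -65.] [ -0.  -25.6   0. ]
31.8 [ 0.608 -0.029  0.244] [ 73.  -0. -72.] [ -0.  -28.8  -0. ]
35.0 [ 0.607 -0.021  0.253] [ 84.   0. -78.] [ -0. -32.   0.]

38.5 [ 0.606 -0.013  0.263] [  7.   0. -11.] [ 0.  -3.5 -0. ]
42.0 [ 0.604 -0.003  0.272] [ 15.  -0. -22.] [ 0. -7.  0.]
45.5 [0.603 0.006 0.281] [ 23.  -0. -32.] [  0.  -10.5   0. ]
49.0 [0.602 0.017 0.289] [ 32.   0. -42.] [ -0. -14.  -0.]
52.5 [0.6   0.027 0.297] [ 41.  -0. -51.] [ -0.  -17.5  -0. ]
56.0 [0.599 0.039 0.303] [ 51.  -0. -60.] [ -0. -21.   0.]
59.5 [0.597 0.05  0.309] [ 61.  -0. -68.] [  0.  -24.5  -0. ]
63.0 [0.595 0.062 0.315] [ 72.   0. -75.] [ -0. -28.   0.]
66.5 [0.594 0.074 0.319] [ 84.   0. -82.] [  0.  -31.5   0. ]
70.0 [0.592 0.087 0.323] [ 95.  -0. -87.] [  0. -35.   0.]
```

Emit:
{"op": "servo_tool", "data": {
  "moves": [
    {"claw":255,"offset":[-4,0,4],"delta_rot":[0,0,0]},
    {"claw":255,"offset":[-10,-1,12],"delta_rot":[0,-0.5,0]},
    {"claw":255,"offset":[-17,-1,23],"delta_rot":[0,-1.7,0]},
    {"claw":255,"offset":[-23,-1,34],"delta_rot":[0,-3,0]},
    {"claw":255,"offset":[-28,-1,43],"delta_rot":[0,-4,0]},
    {"claw":255,"offset":[-33,-1,51],"delta_rot":[0,-5,0]},
    {"claw":255,"offset":[-37,-1,58],"delta_rot":[0,-6,0]},
    {"claw":255,"offset":[-39,-1,62],"delta_rot":[0,-7,0]},
    {"claw":255,"offset":[-39,-1,63],"delta_rot":[0,-8,0]},
    {"claw":255,"offset":[-38,-1,62],"delta_rot":[0,-9,0]}
  ]
}}

```text
time_s: 7.95
eef_pos: [0.6129, -0.0703, 0.1517]
orientation: [[-0.127, 0.991, -0.049], [0.92, 0.137, 0.369], [0.372, 0.002, -0.928]]
ft_force: [0.3, 0.2, -4.0]
width: 0.273
gripper_force: 118.6
```

Emit:
{"op": "servo_tool", "data": {
  "moves": [
    {"claw":255,"offset":[4,0,-6],"delta_rot":[0,-3,0]},
    {"claw":255,"offset":[11,0,-15],"delta_rot":[0,-6.4,0]},
    {"claw":255,"offset":[19,0,-25],"delta_rot":[0,-9.6,0]},
    {"claw":255,"offset":[27,0,-34],"delta_rot":[0,-12.8,0]},
    {"claw":255,"offset":[35,0,-43],"delta_rot":[0,-16,0]},
    {"claw":255,"offset":[44,0,-51],"delta_rot":[0,-19.2,0]},
    {"claw":255,"offset":[53,0,-58],"delta_rot":[0,-22.4,0]},
    {"claw":255,"offset":[63,0,-65],"delta_rot":[0,-25.6,0]},
    {"claw":255,"offset":[73,0,-72],"delta_rot":[0,-28.8,0]},
    {"claw":255,"offset":[84,0,-78],"delta_rot":[0,-32,0]}
  ]
}}

```text
time_s: 8.95
eef_pos: [0.606, -0.0214, 0.2568]
orientation: [[-0.134, 0.991, 0.028], [0.975, 0.137, -0.175], [-0.177, 0.004, -0.984]]
ft_force: [0.2, 0.2, -5.3]
width: 0.27
gripper_force: 118.6
```

Run:
```python
from h import *
s=state();print(s["time_s"],s["eef_pos"],s["joint_pos"],s["ft_force"],s["width"],s["gripper_force"])
x,y=.584,.142
plan([((x,y,.115),35+3.5*k) for k in (1,5,10)],98)
```

```text
8.95 [ 0.606  -0.0214  0.2568] [  2.7221  12.0682  20.3888  97.1981 -10.1456  84.7921] [ 0.2321  0.1614 -5.3227] 0.2697244335700318 118.55393886566162
38.5 [ 0.606 -0.013  0.263] [ 7.  1. -8.] [ 0.2 -3.3 -0.2]
52.5 [0.6   0.027 0.297] [ 41.   1. -48.] [  0.1 -17.3  -0.2]
70.0 [0.592 0.087 0.323] [ 96.   1. -84.] [  0.1 -34.8  -0.2]
```

Emit:
{"op": "servo_tool", "data": {
  "moves": [
    {"claw":255,"offset":[5,0,-7],"delta_rot":[0,-2.5,0]},
    {"claw":255,"offset":[11,0,-15],"delta_rot":[0,-5,0]},
    {"claw":255,"offset":[17,0,-23],"delta_rot":[0,-7.5,0]},
    {"claw":255,"offset":[23,0,-30],"delta_rot":[0,-10,0]},
    {"claw":255,"offset":[29,0,-37],"delta_rot":[0,-12.5,0]},
    {"claw":255,"offset":[35,0,-43],"delta_rot":[0,-15,0]},
    {"claw":255,"offset":[41,0,-49],"delta_rot":[0,-17.5,0]},
    {"claw":255,"offset":[51,0,-58],"delta_rot":[0,-21,0]},
    {"claw":255,"offset":[61,0,-66],"delta_rot":[0,-24.5,0]},
    {"claw":255,"offset":[72,0,-74],"delta_rot":[0,-28,0]}
  ]
}}

```text
time_s: 9.95
eef_pos: [0.5943, 0.0619, 0.3173]
orientation: [[-0.104, 0.991, 0.088], [0.78, 0.137, -0.611], [-0.618, 0.005, -0.787]]
ft_force: [0.5, -0.3, -1.8]
width: 0.271
gripper_force: 118.9
```

Run:
```python
from h import *
s=state();print(s["time_s"],s["eef_pos"],s["joint_pos"],s["ft_force"],s["width"],s["gripper_force"])
a=read_camera("top");b=read_camera("side");cv2.imwrite("pics/d2.png",np.hstack([cv2.resize(a[130:330,150:420],(400,296)),cv2.resize(b[130:400,150:510],(400,296))]))
x,y=.584,.142
plan([((x,y,.12),66),((x,y,.13),70),((x,y,.13),74)],98)
```

```text
9.95 [0.5943 0.0619 0.3173] [ 22.5245  19.3795  29.5112 111.1299 -36.7517 108.4341] [ 0.4518 -0.3379 -1.8011] 0.27113374860667944 118.86661291122437
66 [0.594 0.073 0.324] [  2.   1. -12.] [ 0.1 -2.9 -0.1]
70 [0.592 0.087 0.338] [  5.   1. -32.] [ 0.1 -6.9 -0.1]
74 [0.59  0.101 0.341] [ 14.   1. -44.] [  0.1 -10.9  -0.1]
```

View pics/d2.png

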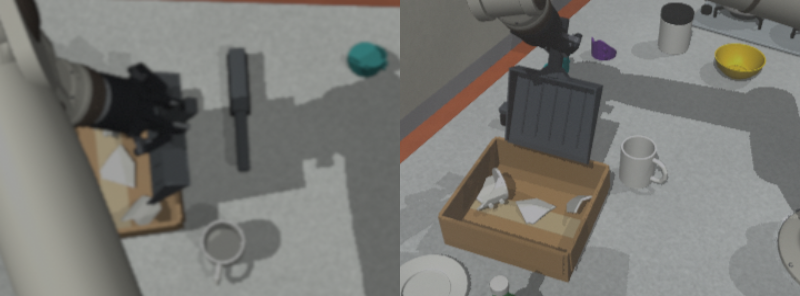

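All three pieces lie in the box, the pan is empty, and the force reads 1.8 N, which is the pan's weight alone. Now I plan the way back.

Run:
```python
from h import *
x,y=.584,.142
r=[((x,y,.115+.01*k),62.8-1.5*k) for k in range(1,10)]+[((x,y,.212),46)]
r+=[((x,y,.212),46-4.6*k) for k in range(1,11)]
plan(r,98)
# swing tool-frame deltas
Gs=[([.613,-.0785],98),([.53,-.17],50),([.439,-.2794],4.5)]
for (g0,y0),(g1,y1) in zip(Gs,Gs[1:]):
    R0,R1=toolR(y0,25),toolR(y1,25);d=np.array([g1[0]-g0[0],g1[1]-g0[1],0])+.019*(R1-R0)[:,2]
    print((R0.T@d*1e3).round(1),Ro.from_matrix(R0.T@R1).as_rotvec(degrees=True).round(1))
R=toolR(4.5,25);print(R.T@[0,0,-100])
```

```text
61.3 [0.596 0.056 0.322] [-10.   1.  -1.] [ 0.1  1.8 -0.1]
59.8 [0.597 0.051 0.33 ] [-19.   1.  -3.] [ 0.1  3.3 -0.1]
58.3 [0.597 0.046 0.337] [-27.   1.  -6.] [ 0.1  4.8 -0.1]
56.8 [0.598 0.041 0.345] [-36.   1.  -9.] [ 0.1  6.3 -0.1]
55.3 [0.599 0.036 0.352] [-44.   1. -12.] [ 0.1  7.8 -0.1]
53.8 [0.6   0.032 0.359] [-52.   1. -14.] [ 0.1  9.3 -0. ]
52.3 [0.6   0.027 0.366] [-60.   1. -17.] [ 0.1 10.8 -0. ]
50.8 [0.601 0.022 0.373] [-68.   1. -19.] [ 0.1 12.3 -0. ]
49.3 [0.601 0.018 0.38 ] [-76.   1. -22.] [ 0.1 13.8 -0. ]
46 [0.603 0.008 0.379] [-84.   1. -15.] [ 0.1 17.1 -0. ]

41.4 [ 0.605 -0.005  0.368] [-8. -0. 15.] [ 0.   4.6 -0. ]
36.8 [ 0.606 -0.017  0.356] [-15.  -0.  31.] [-0.   9.2 -0. ]
32.2 [ 0.608 -0.028  0.342] [-20.  -0.  48.] [ 0.  13.8 -0. ]
27.6 [ 0.609 -0.038  0.328] [-24.  -0.  64.] [-0.  18.4 -0. ]
23.0 [ 0.61  -0.046  0.313] [-27.  -0.  81.] [-0. 23. -0.]
18.400000000000002 [ 0.611 -0.054  0.298] [-29.  -0.  99.] [-0.  27.6 -0. ]
13.800000000000004 [ 0.612 -0.06   0.281] [-29.  -0. 116.] [-0.  32.2 -0. ]
9.200000000000003 [ 0.613 -0.065  0.265] [-27.  -0. 133.] [ 0.  36.8 -0. ]
4.600000000000001 [ 0.614 -0.068  0.248] [-25.  -0. 150.] [-0.  41.4 -0. ]
0.0 [ 0.614 -0.07   0.231] [-21.  -0. 167.] [ 0. 46. -0.]

[-74.1 -89.  -34.5] [-20.3  -0.   43.5]
[-131.1    6.3  -61.2] [-19.2   0.   41.2]
[-42.2618   0.      90.6308]
```

Emit:
{"op": "servo_tool", "data": {
  "moves": [
    {"claw":255,"offset":[-7,0,-1],"delta_rot":[0,1,0]},
    {"claw":255,"offset":[-17,0,-3],"delta_rot":[0,3,0]},
    {"claw":255,"offset":[-27,0,-6],"delta_rot":[0,5,0]},
    {"claw":255,"offset":[-36,0,-9],"delta_rot":[0,6.3,0]},
    {"claw":255,"offset":[-44,0,-12],"delta_rot":[0,8,0]},
    {"claw":255,"offset":[-52,0,-14],"delta_rot":[0,9.5,0]},
    {"claw":255,"offset":[-60,0,-17],"delta_rot":[0,11,0]},
    {"claw":255,"offset":[-68,0,-19],"delta_rot":[0,12.5,0]},
    {"claw":255,"offset":[-76,0,-20],"delta_rot":[0,14.5,0]},
    {"claw":255,"offset":[-84,0,-15],"delta_rot":[0,17,0]}
  ]
}}

```text
time_s: 11.05
eef_pos: [0.6024, 0.0049, 0.3799]
orientation: [[-0.128, 0.99, 0.051], [0.925, 0.138, -0.354], [-0.358, 0.002, -0.934]]
ft_force: [0.6, 0.2, -1.1]
width: 0.27
gripper_force: 118.9
```

Emit:
{"op": "servo_tool", "data": {
  "moves": [
    {"claw":255,"offset":[-8,0,15],"delta_rot":[0,4.6,0]},
    {"claw":255,"offset":[-15,0,31],"delta_rot":[0,9.2,0]},
    {"claw":255,"offset":[-20,0,48],"delta_rot":[0,13.8,0]},
    {"claw":255,"offset":[-24,0,64],"delta_rot":[0,18.4,0]},
    {"claw":255,"offset":[-27,0,81],"delta_rot":[0,23,0]},
    {"claw":255,"offset":[-29,0,99],"delta_rot":[0,27.6,0]},
    {"claw":255,"offset":[-29,0,116],"delta_rot":[0,32.2,0]},
    {"claw":255,"offset":[-27,0,133],"delta_rot":[0,36.8,0]},
    {"claw":255,"offset":[-25,0,150],"delta_rot":[0,41.4,0]},
    {"claw":255,"offset":[-21,0,167],"delta_rot":[0,46,0]}
  ]
}}

```text
time_s: 12.05
eef_pos: [0.6137, -0.0751, 0.2309]
orientation: [[-0.125, 0.991, -0.054], [0.897, 0.136, 0.42], [0.424, 0.004, -0.906]]
ft_force: [-0.7, 0.6, -1.9]
width: 0.273
gripper_force: 119.0
```

Emit:
{"op": "servo_tool", "data": {
  "moves": [
    {"claw":255,"offset":[-4,-5,-2],"delta_rot":[-1,0,2.2]},
    {"claw":255,"offset":[-11,-13,-5],"delta_rot":[-3,0,6.5]},
    {"claw":255,"offset":[-19,-22,-9],"delta_rot":[-5.1,0,10.9]},
    {"claw":255,"offset":[-28,-33,-13],"delta_rot":[-7.6,0,16.3]},
    {"claw":255,"offset":[-37,-44,-17],"delta_rot":[-10.1,0,21.7]},
    {"claw":255,"offset":[-46,-55,-21],"delta_rot":[-12.6,0,27]},
    {"claw":255,"offset":[-55,-66,-26],"delta_rot":[-15,0,32.2]},
    {"claw":255,"offset":[-64,-77,-30],"delta_rot":[-17.5,0,37.5]},
    {"claw":255,"offset":[-71,-85,-33],"delta_rot":[-19.4,0,41.6]},
    {"claw":255,"offset":[-74,-89,-34],"delta_rot":[-20.3,0,43.5]}
  ]
}}

```text
time_s: 13.05
eef_pos: [0.5356, -0.1681, 0.2312]
orientation: [[0.586, 0.762, 0.277], [0.691, -0.648, 0.32], [0.423, 0.004, -0.906]]
ft_force: [-0.9, -0.2, -2.3]
width: 0.272
gripper_force: 118.9
```

Emit:
{"op": "servo_tool", "data": {
  "moves": [
    {"claw":255,"offset":[-7,0,-3],"delta_rot":[-1,0,2.2]},
    {"claw":255,"offset":[-20,1,-9],"delta_rot":[-3,0,6.4]},
    {"claw":255,"offset":[-33,2,-15],"delta_rot":[-4.9,0,10.5]},
    {"claw":255,"offset":[-48,2,-22],"delta_rot":[-7.1,0,15.2]},
    {"claw":255,"offset":[-64,3,-30],"delta_rot":[-9.4,0,20.1]},
    {"claw":255,"offset":[-80,4,-37],"delta_rot":[-11.8,0,25.3]},
    {"claw":255,"offset":[-97,5,-45],"delta_rot":[-14.2,0,30.5]},
    {"claw":255,"offset":[-113,5,-53],"delta_rot":[-16.5,0,35.4]},
    {"claw":255,"offset":[-126,6,-59],"delta_rot":[-18.4,0,39.5]},
    {"claw":255,"offset":[-131,6,-61],"delta_rot":[-19.2,0,41.2]}
  ]
}}

```text
time_s: 14.05
eef_pos: [0.447, -0.2822, 0.2309]
orientation: [[0.903, 0.074, 0.424], [0.068, -0.997, 0.029], [0.425, 0.002, -0.905]]
ft_force: [0.0, 0.8, -1.9]
width: 0.272
gripper_force: 118.9
```

Run:
```python
from h import *
s=state();print(s["time_s"],s["eef_pos"],s["joint_pos"],s["ft_force"],s["width"],s["gripper_force"])
move([.439,-.2794,.036],4.5,25)
```

```text
14.05 [ 0.447  -0.2822  0.2309] [-41.6938 -17.1885 -14.0244  75.0087  17.6938 136.9001] [ 0.0241  0.8011 -1.8906] 0.2717591286153329 118.89166831970215
target [ 0.447  -0.2788  0.0188] offset mm [-89.9  -3.8 192.1] rot [ 0.2 -0.1 -0.2]
```

Emit:
{"op": "servo_tool", "data": {
  "moves": [
    {"claw":255,"offset":[-3,-1,6],"delta_rot":[0,0,0]},
    {"claw":255,"offset":[-10,-2,21],"delta_rot":[0,0,0]},
    {"claw":255,"offset":[-19,-3,41],"delta_rot":[0,0,0]},
    {"claw":255,"offset":[-29,-3,62],"delta_rot":[0,0,0]},
    {"claw":255,"offset":[-39,-3,84],"delta_rot":[0,0,0]},
    {"claw":255,"offset":[-49,-3,105],"delta_rot":[0,0,0]},
    {"claw":255,"offset":[-58,-3,124],"delta_rot":[0,0,0]},
    {"claw":255,"offset":[-66,-3,141],"delta_rot":[0,0,0]},
    {"claw":255,"offset":[-71,-3,152],"delta_rot":[0,0,0]},
    {"claw":255,"offset":[-72,-3,154],"delta_rot":[0,0,0]}
  ]
}}

```text
time_s: 15.05
eef_pos: [0.4472, -0.2776, 0.0583]
orientation: [[0.904, 0.078, 0.421], [0.071, -0.997, 0.034], [0.423, -0.001, -0.906]]
ft_force: [-0.8, -0.4, -1.7]
width: 0.274
gripper_force: 118.7
```

Run:
```python
from h import *
s=state();print(s["time_s"],s["eef_pos"],s["ft_force"],s["moment"])
R=s["orientation"];G=s["eef_pos"]-.019*R[:,2]
b=read_camera("side");w=read_camera("wrist")
cs,cw=get_calibration("side"),get_calibration("wrist")
ox,oy=260,140
im=cv2.resize(b[oy:oy+150,ox:ox+200],None,fx=4,fy=4,interpolation=cv2.INTER_CUBIC)
for al,col in((0,(0,255,0)),(4,(0,0,255))):
  Rp=R@toolR(0,25-al).T  # pan rot
  Rp=(Ro.from_matrix(R)*Ro.from_matrix(toolR(0,25-al)).inv()).as_matrix()
  pts=[(.2225,.09,-.036),(.2225,-.09,-.036),(.2225,.09,-.020),(.0575,.09,.006),(.0575,.09,-.036),(-.0575,0,.01),(-.0575,0,-.01)]
  for p in pts:
    q=proj(cs,G+Rp@p);cv2.circle(im,tuple(int(v) for v in (q-[ox,oy])*4+2),3,col,1)
  print(al,proj(cw,G+Rp@[.0575,0,.006]),proj(cw,G+Rp@[.0575,.09,.006]))
cv2.imwrite("pics/s3.png",im)
g=cv2.cvtColor(w,cv2.COLOR_BGR2GRAY);print(g[120:230:4,260])
```

```text
15.05 [ 0.4472 -0.2776  0.0583] [-0.7724 -0.4059 -1.7416] [-0.0551  0.7159 -0.0099]
0 [315.493  178.7171] [ 61.5604 178.589 ]
4 [315.4185 176.9216] [ 54.1008 176.7866]
[107 108 112 111 109 107 109 112 113  98 101 100 102 107 114 107 103 109
 110 109 116 113 113 116 115  91 197 213]
```

View pics/s3.png

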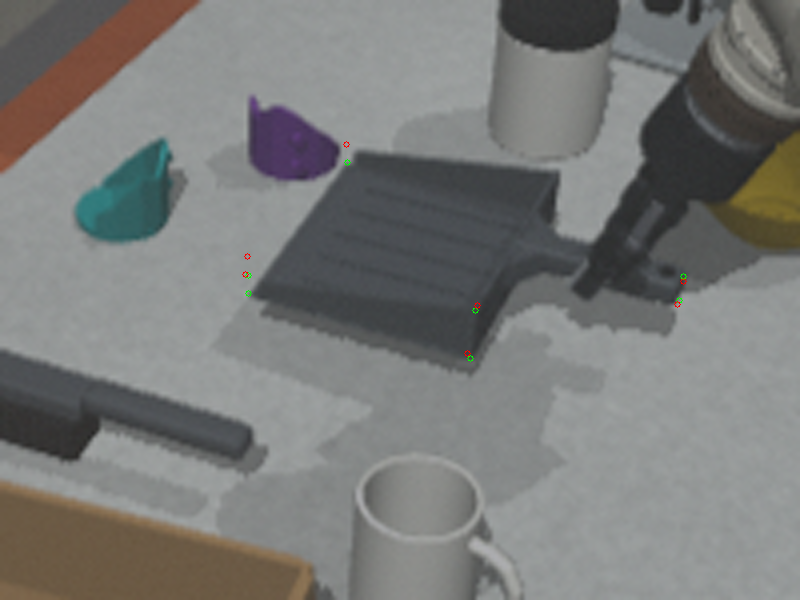

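The pan is level: the drawn outline for 0° matches its corners within a pixel, with the front corner at (250,295) in the crop. Lowering gently.

Emit:
{"op": "servo_tool", "data": {
  "moves": [
    {"claw":255,"offset":[-2,0,4],"delta_rot":[0,0,0]},
    {"claw":255,"offset":[-4,0,9],"delta_rot":[0,0,0]},
    {"claw":255,"offset":[-7,0,15],"delta_rot":[0,0,0]},
    {"claw":255,"offset":[-9.5,0,20.5],"delta_rot":[0,0,0]},
    {"claw":255,"offset":[-11.5,0,25],"delta_rot":[0,0,0]},
    {"claw":255,"offset":[-13,0,28],"delta_rot":[0,0,0]},
    {"claw":255,"offset":[-14,0,30],"delta_rot":[0,0,0]},
    {"claw":255,"offset":[-14.4,0,31],"delta_rot":[0,0,0]},
    {"claw":255,"offset":[-14.8,0,32],"delta_rot":[0,0,0]},
    {"claw":255,"offset":[-14.8,0,32],"delta_rot":[0,0,0]}
  ]
}}

```text
time_s: 16.15
eef_pos: [0.4479, -0.2787, 0.0251]
orientation: [[0.903, 0.077, 0.423], [0.07, -0.997, 0.031], [0.425, 0.002, -0.905]]
ft_force: [-0.5, 0.0, -1.9]
width: 0.271
gripper_force: 118.7
```

Emit:
{"op": "servo_tool", "data": {
  "moves": [
    {"claw":255,"offset":[-0.2,0,0.4],"delta_rot":[0,0,0]},
    {"claw":255,"offset":[-0.4,0,0.9],"delta_rot":[0,0,0]},
    {"claw":255,"offset":[-0.4,0,0.9],"delta_rot":[0,0,0]}
  ]
}}

```text
time_s: 16.45
eef_pos: [0.4479, -0.2786, 0.0241]
orientation: [[0.903, 0.077, 0.423], [0.07, -0.997, 0.031], [0.424, 0.001, -0.905]]
ft_force: [0.3, 0.4, -2.4]
width: 0.272
gripper_force: 118.7
```

Emit:
{"op": "servo_tool", "data": {
  "moves": [
    {"claw":255,"offset":[-0.2,0,0.5],"delta_rot":[0,0,0]},
    {"claw":255,"offset":[-0.4,0,0.9],"delta_rot":[0,0,0]},
    {"claw":255,"offset":[-0.6,0,1.4],"delta_rot":[0,0,0]},
    {"claw":255,"offset":[-0.8,0,1.8],"delta_rot":[0,0,0]},
    {"claw":255,"offset":[-0.8,0,1.8],"delta_rot":[0,0,0]}
  ]
}}

```text
time_s: 16.95
eef_pos: [0.4479, -0.2786, 0.0221]
orientation: [[0.903, 0.077, 0.423], [0.07, -0.997, 0.031], [0.424, 0.001, -0.905]]
ft_force: [0.3, 0.5, -2.4]
width: 0.276
gripper_force: 118.7
```

Emit:
{"op": "servo_tool", "data": {
  "moves": [
    {"claw":255,"offset":[-0.2,0,0.5],"delta_rot":[0,0,0]},
    {"claw":255,"offset":[-0.4,0,0.9],"delta_rot":[0,0,0]},
    {"claw":255,"offset":[-0.4,0,0.9],"delta_rot":[0,0,0]}
  ]
}}

```text
time_s: 17.25
eef_pos: [0.4479, -0.2786, 0.0211]
orientation: [[0.903, 0.077, 0.423], [0.07, -0.997, 0.031], [0.424, 0.001, -0.905]]
ft_force: [-0.3, -0.5, -1.7]
width: 0.274
gripper_force: 118.7
```

Run:
```python
from h import *
s=state();print(s["time_s"],s["eef_pos"],s["ft_force"],s["moment"])
```

```text
17.25 [ 0.4479 -0.2786  0.0211] [-0.326  -0.4949 -1.6728] [-0.0242  0.7192 -0.0032]
```

Emit:
{"op": "servo_tool", "data": {
  "moves": [
    {"claw":255,"offset":[-0.2,0,0.4],"delta_rot":[0,0,0]},
    {"claw":255,"offset":[-0.3,0,0.7],"delta_rot":[0,0,0]},
    {"claw":255,"offset":[-0.3,0,0.7],"delta_rot":[0,0,0]}
  ]
}}

```text
time_s: 17.55
eef_pos: [0.4481, -0.2787, 0.0205]
orientation: [[0.903, 0.077, 0.424], [0.07, -0.997, 0.031], [0.425, 0.002, -0.905]]
ft_force: [-0.2, 0.1, -0.7]
width: 0.273
gripper_force: 119.0
```

Run:
```python
from h import *
s=state();print(s["time_s"],s["eef_pos"],s["ft_force"],s["moment"])
```

```text
17.55 [ 0.4481 -0.2787  0.0205] [-0.2134  0.1336 -0.7262] [ 0.0382  0.5783 -0.0122]
```

Contact is beginning, with the load dropping from 1.9 to 0.7 N. One more small step.

Emit:
{"op": "servo_tool", "data": {
  "moves": [
    {"claw":255,"offset":[-0.2,0,0.4],"delta_rot":[0,0,0]},
    {"claw":255,"offset":[-0.2,0,0.4],"delta_rot":[0,0,0]}
  ]
}}

```text
time_s: 17.75
eef_pos: [0.4481, -0.2788, 0.0203]
orientation: [[0.903, 0.077, 0.424], [0.07, -0.997, 0.031], [0.425, 0.002, -0.905]]
ft_force: [-0.6, 0.1, 0.8]
width: 0.27
gripper_force: 119.5
```

Run:
```python
from h import *
s=state();print(s["time_s"],s["eef_pos"],s["ft_force"],s["moment"])
```

```text
17.75 [ 0.4481 -0.2788  0.0203] [-0.5809  0.0512  0.8275] [0.1454 0.5427 0.0847]
```

Emit:
{"op": "servo_tool", "data": {
  "moves": [
    {"claw":255,"offset":[0,0,0],"delta_rot":[0,0,0]},
    {"claw":190,"offset":[0,0,0],"delta_rot":[0,0,0]},
    {"claw":180,"offset":[0,0,0],"delta_rot":[0,0,0]},
    {"claw":170,"offset":[0,0,0],"delta_rot":[0,0,0]},
    {"claw":150,"offset":[0,0,0],"delta_rot":[0,0,0]},
    {"claw":110,"offset":[0,0,0],"delta_rot":[0,0,0]},
    {"claw":60,"offset":[0,0,0],"delta_rot":[0,0,0]},
    {"claw":0,"offset":[0,0,0],"delta_rot":[0,0,0]},
    {"claw":0,"offset":[0,0,0],"delta_rot":[0,0,0]},
    {"claw":0,"offset":[0,0,0],"delta_rot":[0,0,0]}
  ],
  "grip_force": 20
}}

```text
time_s: 18.75
eef_pos: [0.448, -0.2787, 0.02]
orientation: [[0.903, 0.077, 0.423], [0.07, -0.997, 0.031], [0.425, 0.002, -0.905]]
ft_force: [0.4, 1.0, -0.2]
width: 1.001
gripper_force: 0.0
```

Emit:
{"op": "servo_tool", "data": {
  "moves": [
    {"claw":0,"offset":[0,0,-4],"delta_rot":[0,0,0]},
    {"claw":0,"offset":[0,0,-14],"delta_rot":[0,0,0]},
    {"claw":0,"offset":[0,0,-28],"delta_rot":[0,0,0]},
    {"claw":0,"offset":[0,0,-45],"delta_rot":[0,0,0]},
    {"claw":0,"offset":[0,0,-65],"delta_rot":[0,0,0]},
    {"claw":0,"offset":[0,0,-85],"delta_rot":[0,0,0]},
    {"claw":0,"offset":[0,0,-105],"delta_rot":[0,0,0]},
    {"claw":0,"offset":[0,0,-120],"delta_rot":[0,0,0]},
    {"claw":0,"offset":[0,0,-130],"delta_rot":[0,0,0]},
    {"claw":0,"offset":[0,0,-130],"delta_rot":[0,0,0]}
  ]
}}

```text
time_s: 19.75
eef_pos: [0.393, -0.2833, 0.1395]
orientation: [[0.902, 0.076, 0.425], [0.07, -0.997, 0.029], [0.426, 0.004, -0.905]]
ft_force: [0.2, -0.1, -0.0]
width: 1.003
gripper_force: 0.0
```

Run:
```python
from h import *
s=state();print(s["time_s"],s["eef_pos"],s["ft_force"],s["width"])
a=read_camera("top");b=read_camera("side");cv2.imwrite("pics/f.png",np.hstack([cv2.resize(a[130:350,150:450],(400,293)),cv2.resize(b[130:400,150:510],(400,293))]))
```

```text
19.75 [ 0.393  -0.2833  0.1395] [ 0.2019 -0.1193 -0.0182] 1.0031615355012335
```

View pics/f.png

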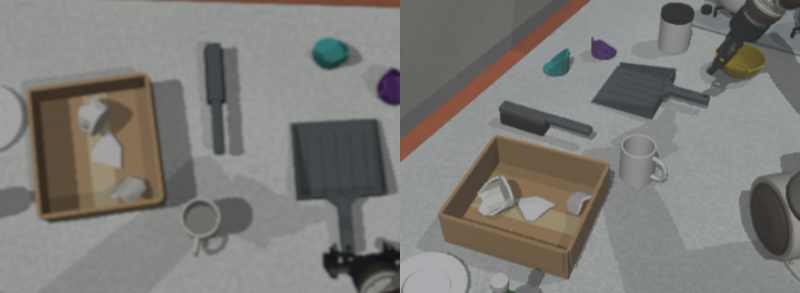

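The three pieces are in the box, the empty dustpan lies flat on the worktop, and nothing else has moved.

```bash
python3 -c "
from bench import *
print(hand_in())"
```

```text
the job is handed in; nothing more can be done
None
```

All three pieces were tipped into the box, the empty dustpan was set down flat by its handle and released, and the job was handed in at about 20 s of robot time.

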